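# Trip-test the guard limit switch

### The job

Three limit switches stand bolted to the injector bench for checking. On the one that has a roller at the end of a swinging arm, push the roller down until the arm clicks, about the middle of its swing, without running the arm to its end stop; keep it there for a good second, then let go so that it springs back up. Do not trip the other two switches, the one with a plain rod and the one with an upright plunger.

Things in the scene. Friction and masses are not known exactly. Their poses are not given: they have to be found in the camera images.
- roller (a point): Centre of the wanted switch's roller: black wheel, 24 mm diameter, 14 mm wide, 65 mm from the arm's level shaft. At rest its centre is 136 mm above the bench and the arm slopes 0.5 rad up. At rest x is level, outward along the arm (away from the robot, turned up to 0.5 rad either way), y along the shaft, z up; axes tip with the arm. 48 mm to its +y is the mid-plane of the 36 mm wide, 123 mm tall head.
- roller_arm (a joint): Swing of that flat dark steel arm, rad: 0 at rest, growing as the roller goes down; clicks at 0.35, end stop at 0.95. At 0.6 the roller's centre is 38 mm lower and 8 mm farther outward. Sprung back to 0: 2.5 N at the roller to start, 6 N at 0.6, 8 N at the stop. The switch is a grey box with black head on a dark steel foot 90 x 80 x 10 mm, fixed to the bench.
- rod_arm (a joint): Swing, rad (0 at rest, growing downward, click at 0.35, stop at 0.95, sprung back) of another fixed switch of the same body, whose arm is a plain dark steel rod 6 mm thick and 85 mm long without a roller. To be left alone.
- plunger (a joint): Downward travel, m (0 at rest, click at 0.004, stop at 0.008, sprung up) of the third fixed switch: an upright steel plunger with a small 16 mm roller on top, 140 mm above the bench, no swinging arm. To be left alone. The three switches stand in a row across the bench about 0.25 m apart and swap places from run to run.
Mind the look-alikes: they are no part of the job. What is shaped like the part that bears roller but white or yellow is not meant.

How it is judged:
By the outcome, as a careful person would: the job done as asked, in the order asked, and still so for the second after the job is handed in, with the robot touching nothing.
It also fails if it takes over 32 s, if anything falls off the work surface, if the arm or the gripper's body presses on something with over 40 N, if the wrist force passes 120 N, or if a joint passes its speed limit or range.

### The arm

A 6-joint arm with a two-finger parallel gripper is mounted at the origin on the work surface. World frame = base frame: x ahead of the robot, y to its left, z up, the work surface at z = 0. Lengths are in m, angles in degrees, forces in N, time in s.
With the tool pointing down it reaches from about 0.3 to 0.85 m from the base axis. Payload 5.4 kg.
Tool frame: the origin (TCP) lies at the very end of the fingers, on their centre line; the grasp point (between the pads) lies 19 mm behind it (grasp_offset is the z of the grasp point in the tool frame, in m); z points along the fingers, y is the line along which they close (so a half turn about z gives the same grasp; the last joint's range is limited). The gripper opens to 85 mm and grips with 20 to 120 N. Pads are 22 mm wide; open, the fingers measure 114 mm over their backs; the gripper's body (76 mm by 85 mm) begins 54 mm behind the grasp point. The pads swing forward as they close: fully open they stand 13 mm farther back than shut.
Start: joints at [-82.168, 9.076, 91.501, -0, 79.423, -12.038], TCP at [0.195, -0.541, 0.231] pointing down, gripper open.
Joint ranges: [-166.64, 166.64], [-54.1, 131.32], [10.49, 154.53], [-73.88, 253.88], [9.74, 151.15], [-171.62, 171.62]. Speed limits (degrees/s): [147.25, 147.25, 180, 180, 180, 180].

### API

Orientations are given as [roll, pitch, yaw] about the fixed x, y, z axes, in that order (R = Rz(yaw) Ry(pitch) Rx(roll)).
In Python, from rig import * gives the robot as it stands.
- The arm moves only by the shell command python3 -m pendant 'ROWS'. ROWS is a JSON object of lists of equal length, an entry for each row: "travel": the shift along the tool's x, y, z in mm, a list of three; "dr": the turn, a rotation vector about the tool's x, y, z in degrees, a list of three; "gripper": the finger opening in mm, from 0 to 85.4. A call has 1 to 10 rows; each row is the pose to reach, as a shift and turn from the pose commanded when the call began, along the tool's axes at that moment; what a row does not reach only later rows make up. A row lasts 1/12 s, in which the tool goes at most 41.7 mm and 7.16 degrees, less where a joint would pass 70% of its speed; a pose out of reach is approached as far as the arm can. A call with a gripper value outside its range is refused whole. The fingers move at their own pace and stop on an object; the grip force is fixed at half the most. Time passes only in rows, so rows that repeat a pose let the fingers close. It gives the time, the measured TCP pose, the force, the opening and the grip force at its end, in the units of the state.
- read_state(): the state, without advancing time (a new reading comes with each control period).
- camera(name): name is "side" or "top"; returns a dict with "frame" (480x640x3 uint8, red, green, blue), "fx", "fy", "cx", "cy" (pixels), "extrinsics" (4x4, takes a point from world to camera coordinates). Camera axes: x right, y down, z forward; pixel columns grow to the right and rows downward; lengths in m; the calibration is good to about 2 mm. A picture is of the moment at which its call begins. There is no depth.
- close_job(): hands the job in; it is judged then, once.
The state is a dict: "time": time; "joint_positions": joint angles; "qd": joint speeds; "joint_torque": joint torques, N m; "ee_pos": TCP position; "tcp_rot": TCP orientation; "contact_force": force on the tool from outside, world axes, zero at the start; "ft_torque": the same for the moment, N m; "finger_gap": opening from 0.0 (shut) to 1.0 (fully open); "grip_force": force on a finger pad.
Only numpy, scipy, OpenCV 4.12 (cv2) and the standard library are available. Lean on these libraries where they do the work, as an engineer would, in place of code of your own. Each camera call takes 0.05 s, during which the arm holds its last target. There are 200 camera calls.

## Working session

There is one attempt and no reset: what is moved stays moved. The work goes in short steps, Python scripts to look and compute and a shell command to move; the robot and the scene stay as the last step left them, time stands still between calls to the robot, and variables do not carry over. Pictures are saved under pics/ and viewed, at most 10 in all, crops included, and the job is handed in when it is done.

```bash
mkdir -p pics
python3 - <<'E'
from rig import *
import cv2,numpy as np
s=read_state();print(s)
for n in("top","side"):
    c=camera(n);cv2.imwrite(f"pics/{n}1.png",c["frame"][:,:,::-1])
    np.savez(f"{n}.npz",K=np.array([[c["fx"],0,c["cx"]],[0,c["fy"],c["cy"]],[0,0,1]]),E=np.array(c["extrinsics"]))
    print(c["fx"],c["cx"],c["cy"],np.round(c["extrinsics"],3))
E
```

```text
{'time': 0.0, 'joint_positions': array([-8.21682665e+01,  9.11117117e+00,  9.15738947e+01, -9.62373513e-04,
        7.94255533e+01, -1.20381124e+01]), 'qd': array([ 0.06723132, -0.010304  ,  0.03909095,  0.03329191, -0.03647128,
       -0.02450587]), 'joint_torque': array([-2.83375906e-03, -3.95993865e+01, -3.31434667e+01, -6.79854147e-04,
        8.31786369e-03,  2.41358144e-06]), 'ee_pos': array([ 0.19531942, -0.54014612,  0.23031638]), 'tcp_rot': array([-1.79891616e+02, -2.21460979e-02,  1.98700025e+01]), 'contact_force': array([-0.20971758,  0.20394399, -0.19013927]), 'ft_torque': array([-0.01823601,  0.00950596,  0.00728538]), 'grip_force': 0.0, 'finger_gap': 0.9996813182012033}
433.77512948156925 320.0094487425061 238.91420524738882 [[-0.015 -1.    -0.028 -0.047]
 [-0.987  0.019 -0.16   0.476]
 [ 0.16   0.025 -0.987  0.827]
 [ 0.     0.     0.     1.   ]]
580.6957608068872 313.39502160890885 238.2541461031754 [[-0.986 -0.167 -0.011  0.464]
 [-0.121  0.759 -0.64   0.182]
 [ 0.115 -0.63  -0.768  1.08 ]
 [ 0.     0.     0.     1.   ]]
```

View pics/top1.png

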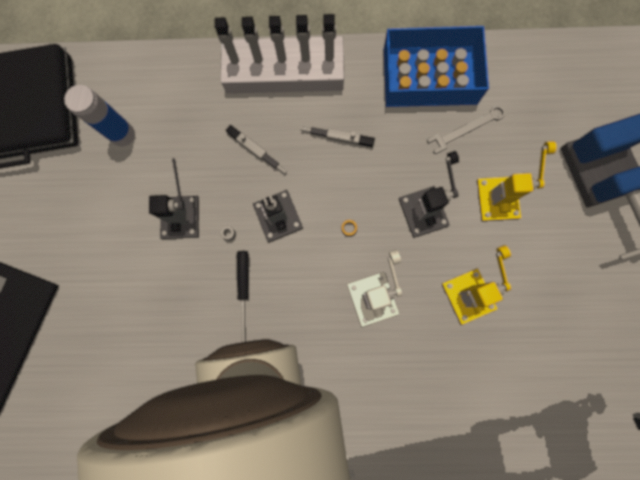

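View pics/side1.png

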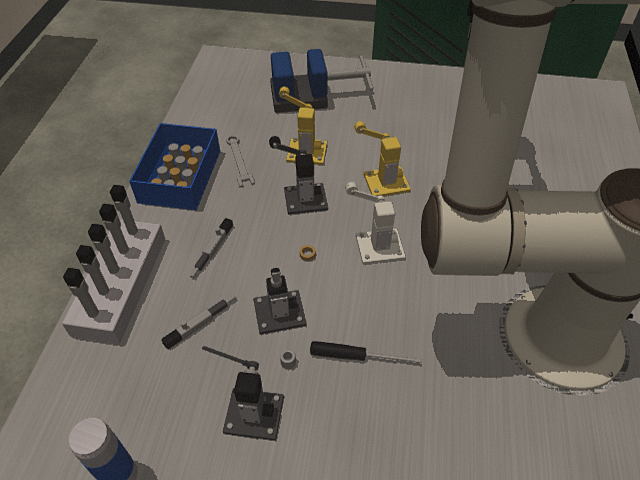

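The top view shows the wanted switch (dark, with a roller) at the right: roller near (452,158), head near (434,198). The rod switch is at (178,215), the plunger at (277,213), and the white and yellow ones are decoys. In the side view its roller is near (275,143) and its head near (304,165).

```bash
python3 - <<'E'
import cv2,numpy as np
t=cv2.imread("pics/top1.png")[140:240,390:490];s=cv2.imread("pics/side1.png")[120:220,250:350]
cv2.imwrite("pics/crop.png",np.hstack([cv2.resize(i,(400,400),interpolation=cv2.INTER_CUBIC) for i in(t,s)]))
E
cat > h.py <<'E'
import numpy as np,cv2
C={n:np.load(f"{n}.npz") for n in("top","side")}
def tri(a,b):
    P=[C[n]["K"]@C[n]["E"][:3] for n in("top","side")]
    X=cv2.triangulatePoints(P[0],P[1],np.array(a,float),np.array(b,float))[:,0];return X[:3]/X[3]
def proj(n,p):
    q=C[n]["K"]@(C[n]["E"]@np.append(p,1))[:3];return q[:2]/q[2]
def ray(n,px,z):
    E=C[n]["E"];R=E[:3,:3];o=-R.T@E[:3,3];d=R.T@np.linalg.inv(C[n]["K"])@np.append(px,1);return o+d*(z-o[2])/d[2]
E
```

```text
(no output)
```

View pics/crop.png

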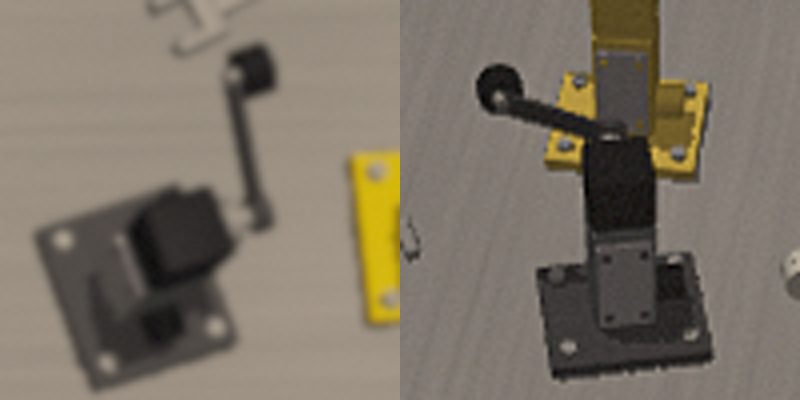

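Run:
```python
from h import *
r=tri((453.2,157.2),(274.6,142.2));print("roller",r, proj("top",r),proj("side",r))
print("z=.136 top",ray("top",(453.2,157.2),.136),"side",ray("side",(274.6,142.2),.136))
p=tri((455,193.5),(303,152.8));print("pivot",p,np.linalg.norm(p-r),np.degrees(np.arctan2(*(r-p)[1::-1])))
f=[ray("top",(390+a/4,140+b/4),.01) for a,b in((40,232),(180,185),(238,345),(95,388))]
for i in range(4):
    d=f[(i+1)%4]-f[i];print(np.linalg.norm(d),np.degrees(np.arctan2(d[1],d[0])))
print("foot c",np.mean(f,0))
```

```text
roller [ 0.60417967 -0.29996412  0.13358894] [453.18324752 157.69157337] [274.38186323 142.10980958]
z=.136 top [ 0.60425355 -0.29933961  0.136     ] side [ 0.60292886 -0.29704215  0.136     ]
pivot [ 0.54452418 -0.30725604  0.10528942] 0.06642900402926565 6.968912855689957
0.07733027906215006 -72.24376021760976
0.08882310561133656 -163.84183235922887
0.07686725363437863 105.80061203298149
0.08618792468490931 16.44697797754313
foot c [ 0.53281473 -0.27048945  0.01      ]
```

Triangulated roller height is 134 mm against 136 given, arm length 66 mm against 65, and the head offset is 49 mm against 48. The shaft yaw is about 17°. I'll take the roller as (0.604, -0.299, 0.136) and approach with the gripper shut.

```bash
python3 -m pendant '{"travel":[[30,-5,0],[70,-13,0],[110,-20,0],[150,-28,0],[190,-35,0],[230,-43,0],[270,-50,0],[310,-57,0],[350,-65,0],[390,-72,0]],"dr":[[0,0,1],[0,0,2],[0,0,3],[0,0,3],[0,0,3],[0,0,3],[0,0,3],[0,0,3],[0,0,3],[0,0,3]],"gripper":[0,0,0,0,0,0,0,0,0,0]}'
```

```text
time: 0.93
ee_pos: [0.5391, -0.3388, 0.2308]
tcp_rot: [-180.0, 0.0, 16.9]
contact_force: [-0.5, -1.1, 0.4]
finger_gap: 0.002
grip_force: 0.0
```

```bash
python3 -m pendant '{"travel":[[30,-7,0],[60,-14,0],[79,-19,15],[79,-19,40],[79,-19,60],[79,-19,60]],"dr":[[0,0,0],[0,0,0],[0,0,0],[0,0,0],[0,0,0],[0,0,0]],"gripper":[0,0,0,0,0,0]}'
python3 - <<'E'
from rig import *
import cv2,numpy as np
from h import *
print(read_state()["ee_pos"])
a=camera("top")["frame"][100:220,390:510,::-1];b=camera("side")["frame"][70:190,220:340,::-1]
for n in("top","side"):print(proj(n,[.609,-.2975,.17]))
cv2.imwrite("pics/c2.png",np.hstack([cv2.resize(i,(400,400),interpolation=cv2.INTER_CUBIC) for i in(a,b)]))
E
```

```text
time: 1.43
ee_pos: [0.6053, -0.2969, 0.1649]
tcp_rot: [-179.5, 0.4, 16.9]
contact_force: [-1.4, 0.7, -1.3]
finger_gap: -0.003
grip_force: 0.0
[ 0.6053181  -0.29685906  0.16485326]
[457.3732175  147.79635381]
[270.77247784 129.21044552]
```

View pics/c2.png

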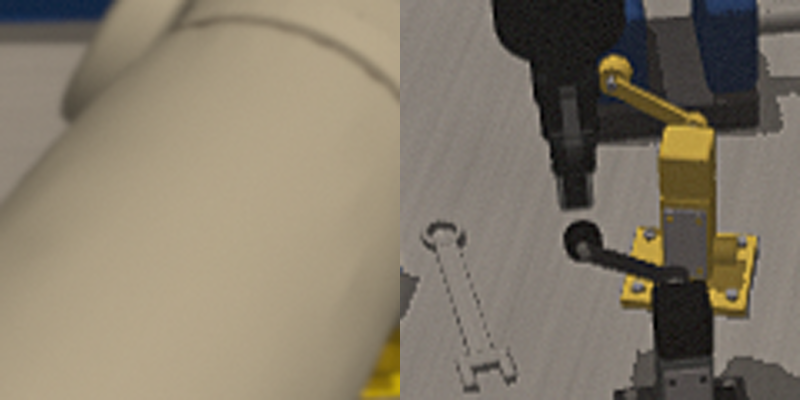

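The side view shows the shut fingertip, tip at crop (575,207), right above the black roller at (580,240). The arm is clear of the yellow decoy. Next I settle and re-read the pose.

```bash
python3 -m pendant '{"travel":[[4,0,0],[4,0,0],[4,0,0]],"dr":[[0,0,0],[0,0,0],[0,0,0]],"gripper":[0,0,0]}'
python3 -m pendant '{"travel":[[0,0,0]],"dr":[[0,0,0]],"gripper":[0]}'
```

```text
time: 1.78
ee_pos: [0.6125, -0.2989, 0.1733]
tcp_rot: [179.9, -0.1, 16.9]
contact_force: [0.5, -0.2, 0.3]
finger_gap: 0.0
grip_force: 0.0
time: 1.87
ee_pos: [0.6121, -0.2987, 0.1727]
tcp_rot: [179.9, -0.1, 16.9]
contact_force: [0.2, -0.4, -0.5]
finger_gap: -0.003
grip_force: 0.0
```

```bash
python3 -m pendant '{"travel":[[-3,0,10],[-3,0,20],[-3,0,27],[-3,0,32],[-3,0,36],[-3,0,40],[-3,0,40],[-3,0,40]],"dr":[[0,0,0],[0,0,0],[0,0,0],[0,0,0],[0,0,0],[0,0,0],[0,0,0],[0,0,0]],"gripper":[0,0,0,0,0,0,0,0]}'
```

```text
time: 2.53
ee_pos: [0.6088, -0.2992, 0.1315]
tcp_rot: [180.0, 0.0, 16.9]
contact_force: [0.1, -0.1, 4.3]
finger_gap: 0.0
grip_force: 1.9
```

Contact: 4.3 N is consistent with a swing of about 0.28 rad. Now down another 18 mm and hold well over a second.

```bash
python3 -m pendant '{"travel":[[0,0,4],[0,0,8],[0,0,12],[0,0,15],[0,0,18],[0,0,18],[0,0,18],[0,0,18],[0,0,18],[0,0,18]],"dr":[[0,0,0],[0,0,0],[0,0,0],[0,0,0],[0,0,0],[0,0,0],[0,0,0],[0,0,0],[0,0,0],[0,0,0]],"gripper":[0,0,0,0,0,0,0,0,0,0]}'
python3 - <<'E'
from rig import *
import cv2
b=camera("side")["frame"][70:190,220:340,::-1]
cv2.imwrite("pics/c3.png",cv2.resize(b,(480,480),interpolation=cv2.INTER_CUBIC))
E
```

```text
time: 3.37
ee_pos: [0.609, -0.2992, 0.1138]
tcp_rot: [180.0, -0.0, 16.9]
contact_force: [0.9, 0.9, 5.3]
finger_gap: -0.001
grip_force: 2.7
```

View pics/c3.png

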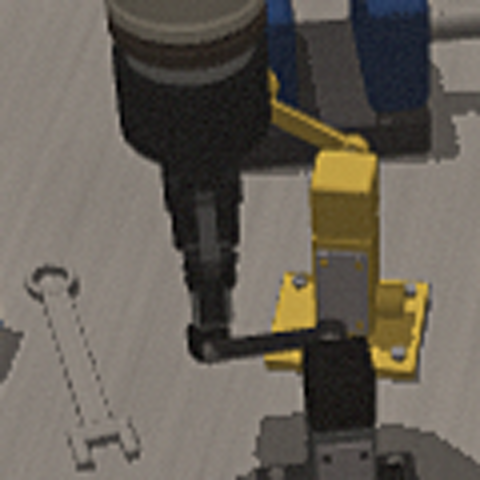

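The arm is now about level, with the roller at crop (205,345) under the fingertip, so the swing is about 0.55. It is past the click and well short of the stop. I'll hold, then release upward.

```bash
for i in 1; do python3 -m pendant '{"travel":[[0,0,0],[0,0,0],[0,0,0],[0,0,0],[0,0,0],[0,0,0],[0,0,0],[0,0,0],[0,0,0],[0,0,0]],"dr":[[0,0,0],[0,0,0],[0,0,0],[0,0,0],[0,0,0],[0,0,0],[0,0,0],[0,0,0],[0,0,0],[0,0,0]],"gripper":[0,0,0,0,0,0,0,0,0,0]}'; done
python3 -m pendant '{"travel":[[0,0,0],[0,0,0],[0,0,0],[0,0,0],[0,0,0],[0,0,0],[0,0,0],[0,0,0]],"dr":[[0,0,0],[0,0,0],[0,0,0],[0,0,0],[0,0,0],[0,0,0],[0,0,0],[0,0,0]],"gripper":[0,0,0,0,0,0,0,0]}'
python3 -m pendant '{"travel":[[0,0,-6],[0,0,-14],[0,0,-22],[0,0,-30],[0,0,-40],[0,0,-60],[0,0,-85],[0,0,-100],[0,0,-100],[0,0,-100]],"dr":[[0,0,0],[0,0,0],[0,0,0],[0,0,0],[0,0,0],[0,0,0],[0,0,0],[0,0,0],[0,0,0],[0,0,0]],"gripper":[0,0,0,0,0,0,0,0,0,0]}'
python3 - <<'E'
from rig import *
import cv2
b=camera("side")["frame"][70:190,220:340,::-1]
cv2.imwrite("pics/c4.png",cv2.resize(b,(480,480),interpolation=cv2.INTER_CUBIC))
E
```

```text
time: 4.25
ee_pos: [0.609, -0.2992, 0.1138]
tcp_rot: [180.0, -0.0, 16.9]
contact_force: [-0.1, -0.3, 4.6]
finger_gap: 0.001
grip_force: 2.7
time: 4.92
ee_pos: [0.609, -0.2992, 0.1138]
tcp_rot: [180.0, -0.0, 16.9]
contact_force: [-0.6, -0.7, 5.3]
finger_gap: 0.001
grip_force: 2.7
time: 5.75
ee_pos: [0.609, -0.299, 0.2139]
tcp_rot: [180.0, -0.0, 16.9]
contact_force: [-0.6, 1.0, -0.7]
finger_gap: -0.005
grip_force: 0.0
```

View pics/c4.png

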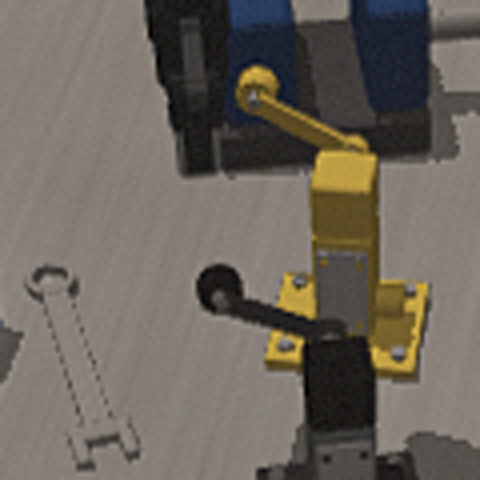

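The roller is back up at crop (218,288), the same as at rest, and the fingertip is clear above it at (198,170).

```bash
python3 -c "
from rig import *
print(close_job())"
```

```text
the job is handed in; nothing more can be done
None
```

I pushed the roller arm down to about 0.55 rad by my estimate (past the click at 0.35, short of the stop at 0.95), held it there about 2 s and let it spring back to rest; the arm never went near the other two switches, and the job was handed in at about 6 s with no verdict returned.

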